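Show a polished base to the inspection camera, then slide it into its holder

ROBOT

A 6-joint arm with a two-finger parallel gripper is mounted at the origin on the work surface. World frame = base frame: x ahead of the robot, y to its left, z up, the work surface at z = 0. Lengths are in m, angles in rad, forces in N, time in s.
With the tool pointing down it reaches from about 0.375 to 0.975 m from the base axis. Payload 3.8 kg.
Tool frame: the origin (TCP) lies at the very end of the fingers, on their centre line; the grasp point (between the pads) lies 19 mm behind it (r.grasp_offset is the distance from the TCP to the grasp point, in m); x points along the fingers, y is the direction in which the jaws open and shut, and the axes are right-handed (so a half turn about x gives the same grasp; the last joint's range is limited). The gripper opens to 85 mm and grips with 20 to 120 N. Pads are 22 mm wide; open, the fingers measure 114 mm over their backs; the gripper's body (76 mm by 85 mm) begins 54 mm behind the grasp point. The pads swing forward as they close: fully open they stand 13 mm farther back than shut.
Start: joints at [1.303, 0.264, 1.604, -0, 1.274, -0.037], TCP at [0.154, 0.657, 0.231] pointing down, gripper open.
Joint ranges: [-2.63, 2.63], [-0.94, 2.18], [0.31, 2.57], [-1.31, 4.45], [0, 2.66], [-2.55, 2.55]. Speed limits (rad/s): [2.57, 2.57, 3.14, 3.14, 3.14, 3.14].

INTERFACE

Orientations are given as a rotation vector (axis times angle).
In Python, from bench import r, imaging, workorder, models gives the robot as it stands.
- The arm moves only by the shell command python3 -m jog 'ROWS' [OPENING] [FORCE]. ROWS is JSON, a list of rows, each a list of 2 entries, a list of its own where there are three numbers: the shift along the world's x, y, z each as a share of 0.03 m, from -1 to 1, then the turn, a rotation vector about the world's x, y, z each as a share of 0.12 rad, from -1 to 1. In form: [[[tx, ty, tz], [rx, ry, rz]], ...]. A call has 1 to 12 rows; each row shifts and turns the pose as measured when the row begins; what a row does not reach is not made up. A row lasts 1/12 s, in which the tool goes at most 41.7 mm and 7.16 degrees, less where a joint would pass 70% of its speed; a pose out of reach is approached as far as the arm can. A call with a number of a shift or a turn outside -1 to 1 is refused whole. A call with a gripper value outside its range is refused whole. OPENING is the opening, from -1 (shut) to 1 (fully open), so that 0 is half open, set as the call begins (- or left out, the last holds). The fingers move at their own pace and stop on an object; FORCE is the grip in N (left out, the last holds). Time passes only in rows, so rows that do not move let the fingers close. It gives the time, the measured TCP pose, the force and the opening at its end, in the units of the state.
- r.sense(): the state, without advancing time (a new reading comes with each control period).
- imaging.capture(name): name is "scene" or "top"; returns the picture (384x512x3 uint8, red, green, blue); there is no depth.
- imaging.get_calibration(name): a dict with "camera_matrix" (3x3 intrinsics, pixels), "k1" (the pictures are not rectified: a ray, as slopes to the right and down, at radius r is drawn at 1 + k1 r^2 times it, then the intrinsics apply), "rvec" (rotation vector, rad) and "tvec" (3), from world to camera coordinates, as OpenCV has them. Camera axes: x right, y down, z forward; pixel columns grow to the right and rows downward; lengths in m; the calibration is good to about 2 mm. A picture is of the moment at which its call begins. get_calibration takes no time and is no camera call.
- workorder.finish_job(): hands the job in, once; it reports no verdict.
Trained networks look in the newest picture that a camera, given by its name, has taken for a name from the list of things; names that differ only in an ending like _2 or _b are one class to them, and where a whole thing is asked for, a point or a joint stands for the part that bears it (a point fixed in the world has none). Each returns a list of dicts, best first, with "conf" (0 to 1); they miss things now and then, are a little off and sometimes report something else, mostly with a low value. They report only what shows in the picture. A call takes as long as a camera call. They do not tell look-alikes from the thing itself.
- models.boxes_of(camera, label): "uv" ([column, row] in pixels, amid what is visible of it).
The state is a dict: "t": time; "qpos": joint angles; "qvel": joint speeds; "tau": joint torques, N m; "eef_pos": TCP position; "tool_rot": TCP orientation; "force": force on the tool from outside, world axes, zero at the start; "ft_torque": the same for the moment, N m; "opening": finger opening in m.
Only numpy, scipy, OpenCV 4.12 (cv2) and the standard library are available. Lean on these libraries where they do the work, as an engineer would, in place of code of your own. Each camera call takes 0.05 s, during which the arm holds its last target. There are 200 camera calls.

TASK

Pick up the polished base with the round flange and show its underside to the inspection camera: hold it level and still for two seconds, centred inside the white half-ring and at the ring's height, without bumping the stand. Then slide it flat under the two lips of the white grooved holder, through its open end, fully home against the back wall, and let go. Leave the square base, the jar and the wrench where they are.

Things in the scene. Friction and masses are not known exactly. Their poses are not given: they have to be found in the camera images.
- round_base: polished metal fitting base, about 0.4 kg, neck up: flat round flange 130 mm in diameter, 8 mm thick; a low cone on it (radius 40 mm, top 17 mm above the underside); in the middle an upright square neck 30 x 30 mm, sides along its x and y, up to 56 mm above the underside, with a small brass stub on top up to 61 mm. Origin: centre of the underside; z up
- square_base: bystander: the same kind of polished base with the same neck, but a square flange 110 x 110 x 8 mm. Origin: centre of the underside. Must not be moved (20 mm at most)
- viewer: fixed inspection stand: a black camera 85 x 85 mm looking up, lens top 55 mm above the bench; over it, centred, a level white half-ring (bar 8 mm thick, centre-line radius 85 mm, 150 mm above the bench) marking the viewing pose, open towards the stand's -x, carried by a post 16 mm thick and 160 mm high at x = +112 mm. Origin: on the bench under the lens
- view_pose (a point): the viewing pose: point over the lens, 146 mm above the bench, where the centre of the round base's underside must be held (then the 8 mm flange is level with the half-ring, with 16 mm free all round)
- holder: fixed white grooved holder, 200 (x) x 170 (y) x 24 mm; origin: centre of underside. Grey floor 6 mm thick. Side walls 134 mm apart (x -50 to +90 mm) carry lips 6 mm thick, undersides 12 mm above the floor, 90 mm open between them for the neck. Back wall's inner face at x = +90 mm. Open end at -x: floor goes on to x = -100 mm between guides flaring to about 152 mm. Base goes in along +x
- holder_home (a point): on the holder's floor (6 mm above the bench), x = +25 mm from the holder's origin: where the centre of the round base's underside is when its flange touches the back wall. Axes as the holder's: +x is the way in
- jar: bystander: closed jar, 70 mm in diameter, 85 mm high; origin: centre of its underside
- wrench: bystander: steel wrench 180 mm long lying on the bench
Not all that is in view belongs to the job. What is shaped like the round_base but red is not meant.

How it is judged:
By the outcome, as a careful person would: the job done as asked, in the order asked, and still so for the second after the job is handed in, with the robot touching nothing.
It also fails if it takes over 58 s, if anything falls off the work surface, if the arm or the gripper's body presses on something with over 40 N, if the wrist force passes 120 N, or if a joint passes its speed limit or range.

## Working session

There is one attempt and no reset: what is moved stays moved. The work goes in short steps, Python scripts to look and compute and a shell command to move; the robot and the scene stay as the last step left them, time stands still between calls to the robot, and variables do not carry over. Pictures are saved under pics/ and viewed, on a budget of 10 in all, crops included, one or two more only if the job needs it, and the job is handed in when it is done.

```bash
mkdir -p pics; ls; python3 - <<'E'
from bench import r, imaging, models
import cv2, numpy as np
a=imaging.capture("scene"); b=imaging.capture("top")
cv2.imwrite("pics/scene0.png",a[...,::-1]); cv2.imwrite("pics/top0.png",b[...,::-1])
for c in("scene","top"):
  k=imaging.get_calibration(c); print(c,{q:np.round(v,3).tolist() for q,v in k.items()})
  for l in("round_base","square_base","viewer","holder","jar","wrench"):
    print(l,[(np.round(d["uv"]).tolist(),round(d["conf"],2)) for d in models.boxes_of(c,l)])
s=r.sense(); print(s["t"],s["eef_pos"],s["tool_rot"],s["opening"])
E
```

```text
pics
scene {'camera_matrix': [[457.615, 0.0, 255.436], [0.0, 457.615, 195.13], [0.0, 0.0, 1.0]], 'k1': -0.073, 'rvec': [1.264, 2.23, -0.942], 'tvec': [0.245, -0.215, 1.634]}
round_base [([208.0, 176.0], 0.95), ([229.0, 142.0], 0.74)]
square_base [([161.0, 212.0], 0.6)]
viewer [([240.0, 246.0], 0.7)]
holder [([352.0, 275.0], 0.68)]
jar [([156.0, 266.0], 0.94)]
wrench [([246.0, 320.0], 0.88)]
top {'camera_matrix': [[478.08, 0.0, 254.451], [0.0, 478.08, 195.609], [0.0, 0.0, 1.0]], 'k1': -0.06, 'rvec': [2.115, -2.177, 0.132], 'tvec': [0.025, 0.531, 1.265]}
round_base [([359.0, 306.0], 0.64), ([341.0, 243.0], 0.62)]
square_base [([348.0, 164.0], 0.96)]
viewer [([247.0, 171.0], 0.85)]
holder [([145.0, 199.0], 0.79)]
jar [([297.0, 102.0], 0.95)]
wrench [([206.0, 113.0], 0.61)]
0.7 [0.15443151 0.65711054 0.23136145] [ 0.18130354  1.56317176 -0.18113685] 0.08539563041411496
```

View pics/top0.png

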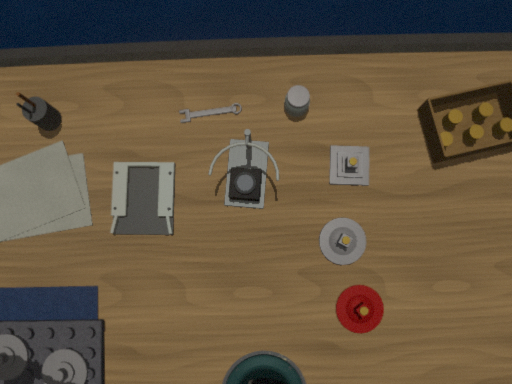

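View pics/scene0.png

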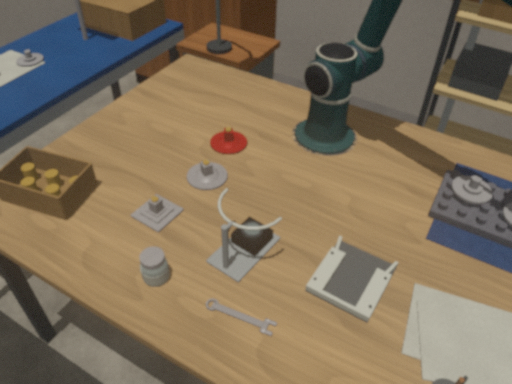

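Seen as candidates for the round base: grey round flange at top (343,241), the choice; red one (360,308), not meant; square flange (350,165); grey discs on the dark board (65,368) and (8,355); another on the far blue table, scene (30,60). I'll check the choice in a close crop.

```bash
cat > h.py <<'E'
import numpy as np, cv2
from bench import imaging
def cal(c):
    k=imaging.get_calibration(c); return np.array(k["camera_matrix"]),float(k["k1"]),np.array(k["rvec"]),np.array(k["tvec"])
def proj(c,P):
    K,k1,rv,tv=cal(c); P=np.asarray(P,float).reshape(-1,3)
    return cv2.projectPoints(P,rv,tv,K,np.array([k1,0,0,0]))[0].reshape(-1,2)
def back(c,uv,z):
    K,k1,rv,tv=cal(c); uv=np.asarray(uv,float).reshape(-1,1,2)
    n=cv2.undistortPoints(uv,K,np.array([k1,0,0,0])).reshape(-1,2)
    R=cv2.Rodrigues(rv)[0]; C=-R.T@tv; d=np.c_[n,np.ones(len(n))]@R
    return C+d*((z-C[2])/d[:,2])[:,None]
E
python3 - <<'E'
import cv2,numpy as np
from h import *
b=cv2.imread("pics/top0.png"); a=cv2.imread("pics/scene0.png")
def crop(im,u,v,w,h,s): 
    return cv2.resize(im[v-h//2:v+h//2,u-w//2:u+w//2],None,fx=s,fy=s,interpolation=cv2.INTER_CUBIC)
L=[crop(b,343,241,66,48,6),crop(b,145,199,66,88,6)[:0] if 0 else crop(a,207,176,66,48,6)]
M=[crop(b,145,199,132,96,3),crop(b,247,171,132,96,3)]
cv2.imwrite("pics/mos0.png",np.vstack([np.hstack(L),np.hstack(M)]))
for n,uv,z in(("round",(343,241),.006),("red",(360,308),.006),("sq",(350,165),.006),("holder",(144,199),.012),("lens",(245,184),.055),("jar",(298,95),.085),("wr",(210,113),.005)):
    print(n,back("top",uv,z)[0].round(3))
print("scene round",back("scene",(207,176),.008)[0].round(3))
E
```

```text
round [ 0.403 -0.23   0.006]
red [ 0.22  -0.267  0.006]
sq [ 0.615 -0.26   0.006]
holder [0.535 0.318 0.012]
lens [0.561 0.034 0.055]
jar [ 0.796 -0.116  0.085]
wr [0.778 0.131 0.005]
scene round [ 0.41  -0.222  0.008]
```

View pics/mos0.png

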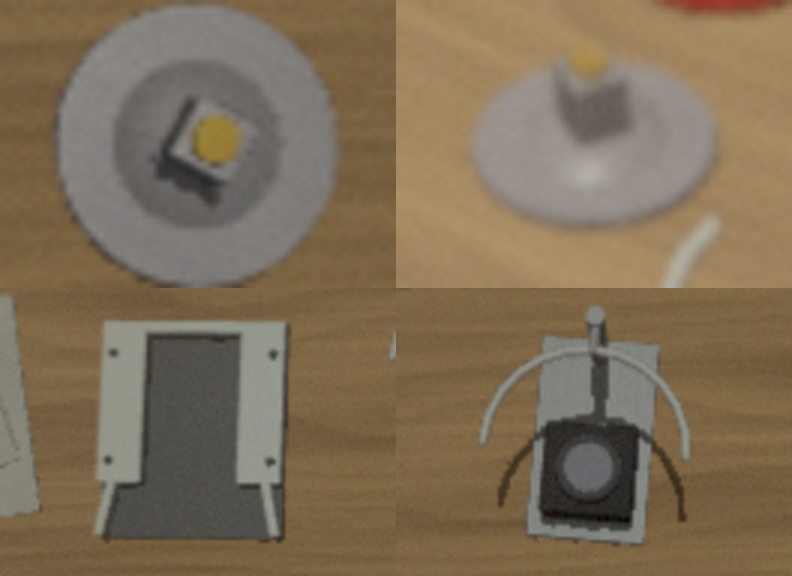

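The crop confirms the choice: grey round flange with the neck turned by about 30°. The ring and the holder both open towards the robot (image down). Next I'll fit the poses.

```bash
cat > fit.py <<'E'
from h import *
from scipy.optimize import least_squares
from scipy.spatial.transform import Rotation as Rn
from bench import r
b=cv2.imread("pics/top0.png"); a=cv2.imread("pics/scene0.png")
def flange(c,im,u,v,w,h,z):
    hs=cv2.cvtColor(im,cv2.COLOR_BGR2HSV); m=((hs[...,1]<60)&(hs[...,2]>60)).astype(np.uint8)
    s=np.zeros_like(m); s[v-h:v+h,u-w:u+w]=m[v-h:v+h,u-w:u+w]
    k=max(cv2.findContours(s,cv2.RETR_EXTERNAL,cv2.CHAIN_APPROX_NONE)[0],key=cv2.contourArea)
    p=back(c,cv2.convexHull(k).reshape(-1,2),z)[:,:2]
    f=least_squares(lambda q:np.hypot(*(p-q[:2]).T)-q[2],[*p.mean(0),.065],loss="soft_l1",f_scale=.002)
    return f.x.round(4),np.abs(f.fun).mean().round(4)
print("flange top",flange("top",b,343,241,30,28,.006)); print("flange scene",flange("scene",a,207,178,24,14,.004))
# neck top quad
q=np.array([(197,97),(255,130),(222,187),(168,150)])/6+[343-33,241-24]-0.4
p=back("top",q,.056); print("neck",p[:,:2].round(4).tolist(),"c",p.mean(0).round(4))
for i in range(4): d=p[(i+1)%4]-p[i]; print(np.degrees(np.arctan2(d[1],d[0])).round(1),np.hypot(*d[:2]).round(4))
# holder
o=np.array([79,151])-.33
X=np.array([(.1,.085,.024),(.1,-.085,.024),(-.1,.076,.006),(-.1,-.076,.006),(.09,.045,.024),(.09,-.045,.024),(-.05,.045,.024),(-.05,-.045,.024)])
U=np.array([(104,33),(288,33),(103,250),(283,250),(148,46),(241,46),(142,196),(237,196)])/3+o
def T(q): c,s=np.cos(q[2]),np.sin(q[2]); return np.c_[q[0]+c*X[:,0]-s*X[:,1],q[1]+s*X[:,0]+c*X[:,1],X[:,2]]
f=least_squares(lambda q:(proj("top",T(q))-U).ravel(),[.535,.318,0],loss="soft_l1"); print("holder",f.x.round(4),f.fun.reshape(-1,2).round(1).tolist())
# ring
hs=cv2.cvtColor(b,cv2.COLOR_BGR2HSV); m=(hs[...,1]<45)&(hs[...,2]>165)
v,u=np.nonzero(m[135:185,205:285]); v+=135;u+=205
p=back("top",np.c_[u,v],.152)[:,:2]
g=least_squares(lambda q:np.hypot(*(p-q).T)-.085,[.56,.034],loss="soft_l1",f_scale=.003); ok=np.abs(g.fun)<.008
print("ring",g.x.round(4),ok.sum(),len(ok),np.abs(g.fun[ok]).mean())
print("lens",back("top",(245,182.7),.055)[0])
e=back("top",[(210,174.7),(277.7,179.7)],.15); print("ends",e.round(3).tolist())
s=r.sense(); print(Rn.from_rotvec(s["tool_rot"]).as_matrix().round(3))
E
python3 fit.py
```

```text
flange top (array([ 0.4039, -0.2273,  0.0648]), np.float64(0.0002))
flange scene (array([ 0.4027, -0.2284,  0.0656]), np.float64(0.0008))
neck [[0.4228, -0.2206], [0.4075, -0.2455], [0.3829, -0.2296], [0.3999, -0.2066]] c [ 0.4033 -0.2256  0.056 ]
-121.6 0.0292
147.1 0.0292
53.6 0.0286
-31.4 0.0268
holder [ 0.537   0.3193 -0.0308] [[0.3, 0.5], [-0.7, 0.4], [2.8, 0.1], [-2.9, 0.4], [-0.4, -0.3], [0.6, -0.4], [-0.3, -0.4], [0.4, -0.3]]Traceback (most recent call last):
  File "fit.py", line 27, in <module>
    p=back("top",np.c_[u,v],.152)[:,:2]
      ~~~~^^^^^^^^^^^^^^^^^^^^^^^
  File "h.py", line 10, in back
    n=cv2.undistortPoints(uv,K,np.array([k1,0,0,0])).reshape(-1,2)
      ~~~~~~~~~~~~~~~~~~~^^^^^^^^^^^^^^^^^^^^^^^^^^^
cv2.error: OpenCV(4.12.0) /io/opencv/modules/calib3d/src/undistort.dispatch.cpp:347: error: (-215:Assertion failed) CV_IS_MAT(_src) && CV_IS_MAT(_dst) && (_src->rows == 1 || _src->cols == 1) && (_dst->rows == 1 || _dst->cols == 1) && _src->cols + _src->rows - 1 == _dst->rows + _dst->cols - 1 && (CV_MAT_TYPE(_src->type) == CV_32FC2 || CV_MAT_TYPE(_src->type) == CV_64FC2) && (CV_MAT_TYPE(_dst->type) == CV_32FC2 || CV_MAT_TYPE(_dst->type) == CV_64FC2) in function 'cvUndistortPointsInternal'
```

```bash
sed -i 's/\.076,\.006/.085,.006/g; s/hs\[...,1\]<45)&(hs\[...,2\]>165)/hs[...,1]<60)\&(hs[...,2]>120)/; s/ok=np.abs(g.fun)<.008/ok=np.abs(g.fun)<.006; p=p[ok]; g=least_squares(lambda q:np.hypot(*(p-q).T)-.085,g.x,loss="soft_l1",f_scale=.002)/; s/,np.abs(g.fun\[ok\])/,np.abs(g.fun)/; s/-.085,-.006/&/' fit.py
sed -i 's/\[\.56,\.034\],loss="soft_l1",f_scale=.003/[.56,.034],loss="cauchy",f_scale=.002/; s/(-.1,-.076/(-.1,-.085/' fit.py; python3 fit.py | tail -9
```

```text
53.6 0.0286
-31.4 0.0268
holder [ 0.537   0.3193 -0.0309] [[0.3, 0.5], [-0.7, 0.4], [-0.4, 0.1], [0.3, 0.4], [-0.4, -0.3], [0.6, -0.4], [-0.3, -0.4], [0.4, -0.3]]
ring [0.554  0.0383] 237 1068 0.0030211389573431753
lens [0.56503818 0.03412322 0.055     ]
ends [[0.572, 0.118, 0.15], [0.555, -0.05, 0.15]]
[[ 0.     0.229  0.973]
 [ 0.     0.973 -0.229]
 [-1.     0.     0.   ]]
```

```bash
python3 -m jog '[[[0.96,-0.96,0],[0,0,-0.24]],[[0.96,-0.96,0],[0,0,-0.24]],[[0.96,-0.96,0],[0,0,-0.24]],[[0.96,-0.96,0],[0,0,-0.24]],[[0.96,-0.96,0],[0,0,-0.24]],[[0.96,-0.96,0],[0,0,-0.24]],[[0.96,-0.96,0],[0,0,-0.24]],[[0.96,-0.96,0],[0,0,-0.24]],[[0.96,-0.96,0],[0,0,-0.24]],[[0.96,-0.96,0],[0,0,-0.24]],[[0.96,-0.96,0],[0,0,-0.24]],[[0.96,-0.96,0],[0,0,-0.24]]]'
```

```text
t: 1.7
eef_pos: [0.5005, 0.3062, 0.2336]
tool_rot: [0.46, 1.521, -0.445]
force: [0.6, 0.4, -0.1]
opening: 0.0853
```

```bash
python3 -m jog '[[[-0.18,-1,0],[0,0,0]],[[-0.18,-1,0],[0,0,0]],[[-0.18,-1,0],[0,0,0]],[[-0.18,-1,0],[0,0,0]],[[-0.18,-1,0],[0,0,0]],[[-0.18,-1,0],[0,0,0]],[[-0.18,-1,0],[0,0,0]],[[-0.18,-1,0],[0,0,0]],[[-0.18,-1,0],[0,0,0]],[[-0.18,-1,0],[0,0,0]],[[-0.18,-1,0],[0,0,0]],[[-0.18,-1,0],[0,0,0]]]'
cat > w.py <<'E'
import sys; from bench import r; import numpy as np
from scipy.spatial.transform import Rotation as R
s=r.sense(); p=np.array(s["eef_pos"]); M=R.from_rotvec(s["tool_rot"]).as_matrix()
print("t",s["t"],"pos",p.round(4),"yaw y",np.degrees(np.arctan2(M[1,1],M[0,1])).round(2),"toolx",M[:,0].round(4),"F",np.round(s["force"],1),"op",round(s["opening"],4),"q6",round(s["qpos"][5],2))
if len(sys.argv)>3: print("units",((np.array(list(map(float,sys.argv[1:4])))-p)/.03).round(2), "tilt units(down x toolx)", (np.cross(M[:,0],[0,0,-1])/.12).round(3))
E
python3 w.py 0.404 -0.228 0.1
```

```text
t: 2.7
eef_pos: [0.4395, -0.072, 0.2361]
tool_rot: [0.465, 1.509, -0.446]
force: [1.1, 0.6, -0.5]
opening: 0.0855
t 2.7 pos [ 0.4395 -0.072   0.2361] yaw y 56.64 toolx [ 0.016   0.0078 -0.9998] F [ 1.1  0.6 -0.5] op 0.0855 q6 -1.22
units [-1.18 -5.2  -4.54] tilt units(down x toolx) [-0.065  0.134  0.   ]
```

```bash
python3 -m jog '[[[-0.2,-0.87,-0.2],[-0.06,0.13,0]],[[-0.2,-0.87,-0.4],[0,0,0]],[[-0.2,-0.87,-1],[0,0,0]],[[-0.2,-0.87,-1],[0,0,0]],[[-0.2,-0.87,-1],[0,0,0]],[[-0.2,-0.87,-0.9],[0,0,0]],[[0,0,0],[0,0,0]]]'; python3 w.py 0.404 -0.228 0.023
```

```text
t: 3.28
eef_pos: [0.4039, -0.2423, 0.1041]
tool_rot: [0.456, 1.501, -0.461]
force: [-1.0, 0.7, -1.1]
opening: 0.0855
t 3.2833 pos [ 0.4039 -0.2423  0.1041] yaw y 56.38 toolx [ 0.0184 -0.0088 -0.9998] F [-1.   0.7 -1.1] op 0.0855 q6 -1.58
units [ 0.    0.48 -2.7 ] tilt units(down x toolx) [0.073 0.154 0.   ]
```

```bash
python3 -m jog '[[[0,0.48,-0.3],[0.07,0.15,0]],[[0,0,0],[0,0,0]],[[0,0,0],[0,0,0]]]'; python3 w.py 0.404 -0.228 0.023
python3 - <<'E'
from h import *
im=np.hstack([cv2.resize(imaging.capture(c)[v-36:v+36,u-48:u+48,::-1],None,fx=4,fy=4,interpolation=cv2.INTER_CUBIC) for c,u,v in(("top",343,241),("scene",208,170))])
cv2.imwrite("pics/over.png",im)
E
```

```text
t: 3.53
eef_pos: [0.4025, -0.2292, 0.0939]
tool_rot: [0.464, 1.523, -0.463]
force: [0.8, -0.3, -0.2]
opening: 0.0855
t 3.5333 pos [ 0.4025 -0.2292  0.0939] yaw y 56.08 toolx [-0.0021  0.0013 -1.    ] F [ 0.8 -0.3 -0.2] op 0.0855 q6 -1.55
units [ 0.05  0.04 -2.36] tilt units(down x toolx) [-0.011 -0.018 -0.   ]
```

View pics/over.png

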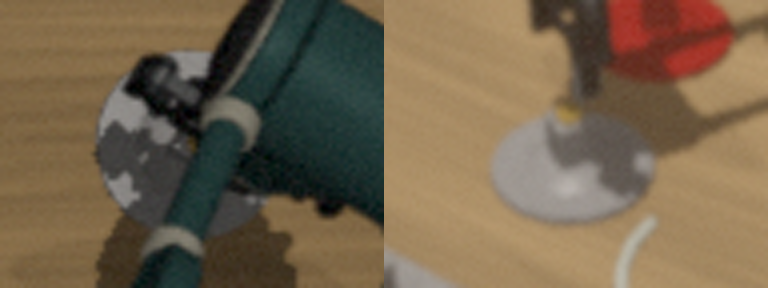

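The fingers straddle the neck (top view, crop about (165,90) and (240,185)), so I'll go down and grip.

```bash
python3 -m jog '[[[0.03,0.03,-0.6],[0,0,0]],[[0.02,0.02,-0.6],[0,0,0]],[[0,0,-0.6],[0,0,0]],[[0,0,-0.45],[0,0,0]],[[0,0,-0.1],[0,0,0]],[[0,0,0],[0,0,0]]]'; python3 w.py 0.404 -0.228 0.022
```

```text
t: 4.13
eef_pos: [0.4129, -0.2306, 0.031]
tool_rot: [0.453, 1.503, -0.462]
force: [-0.7, -0.3, -0.0]
opening: 0.0857
t 4.1333 pos [ 0.4129 -0.2306  0.031 ] yaw y 56.45 toolx [ 0.0166 -0.0105 -0.9998] F [-0.7 -0.3 -0. ] op 0.0857 q6 -1.55
units [-0.3   0.09 -0.3 ] tilt units(down x toolx) [0.087 0.138 0.   ]
```

```bash
python3 -m jog '[[[-0.3,0.09,-0.3],[0.09,0.14,0]],[[0,0,0],[0,0,0]]]'; python3 w.py 0.404 -0.228 0.022
```

```text
t: 4.3
eef_pos: [0.4049, -0.2283, 0.0236]
tool_rot: [0.457, 1.52, -0.458]
force: [-0.8, 0.0, -1.1]
opening: 0.0855
t 4.3 pos [ 0.4049 -0.2283  0.0236] yaw y 56.53 toolx [ 1.4e-03 -7.0e-04 -1.0e+00] F [-0.8  0.  -1.1] op 0.0855 q6 -1.55
units [-0.03  0.01 -0.05] tilt units(down x toolx) [0.006 0.012 0.   ]
```

```bash
python3 -m jog '[[[0,0,-0.05],[0,0,0]],[[0,0,0],[0,0,0]],[[0,0,0],[0,0,0]],[[0,0,0],[0,0,0]],[[0,0,0],[0,0,0]],[[0,0,0],[0,0,0]],[[0,0,0],[0,0,0]],[[0,0,0],[0,0,0]],[[0,0,0],[0,0,0]],[[0,0,0],[0,0,0]]]' -1 70; python3 w.py 0.404 -0.228 0.022
```

```text
t: 5.13
eef_pos: [0.4068, -0.2297, 0.0249]
tool_rot: [0.456, 1.515, -0.459]
force: [-0.5, -0.3, -1.0]
opening: 0.0293
t 5.1333 pos [ 0.4068 -0.2297  0.0249] yaw y 56.5 toolx [ 0.006  -0.0034 -1.    ] F [-0.5 -0.3 -1. ] op 0.0293 q6 -1.55
units [-0.09  0.06 -0.1 ] tilt units(down x toolx) [0.028 0.05  0.   ]
```

```bash
python3 -m jog '[[[0,0,0.3],[0.03,0.05,0]],[[0,0,0.6],[0,0,0]],[[0,0,0.9],[0,0,0]],[[0,0,1],[0,0,0]],[[0,0,1],[0,0,0]],[[0,0,0.7],[0,0,0]],[[0,0,0.3],[0,0,0]],[[0,0,0],[0,0,0]]]'; python3 w.py 0.44 0.03 0.171
python3 - <<'E'
from h import *
cv2.imwrite("pics/lift.png",cv2.resize(imaging.capture("scene")[100:250,120:320,::-1],None,fx=3,fy=3,interpolation=cv2.INTER_CUBIC))
E
```

```text
t: 5.8
eef_pos: [0.3976, -0.2239, 0.1663]
tool_rot: [0.463, 1.542, -0.455]
force: [-0.2, -0.1, -4.8]
opening: 0.0294
t 5.8 pos [ 0.3976 -0.2239  0.1663] yaw y 56.52 toolx [-0.0177  0.011  -0.9998] F [-0.2 -0.1 -4.8] op 0.0294 q6 -1.55
units [1.41 8.46 0.16] tilt units(down x toolx) [-0.092 -0.148 -0.   ]
```

View pics/lift.png

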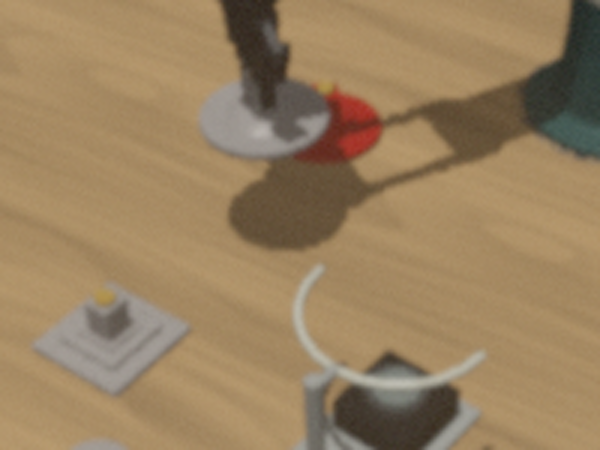

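```bash
python3 -m jog '[[[0.05,0.5,0],[-0.09,-0.15,0]],[[0.05,0.8,0],[0,0,0]],[[0.05,0.9,0],[0,0,0]],[[0.05,0.9,0],[0,0,0]],[[0.05,0.9,0],[0,0,0]],[[0.05,0.9,0],[0,0,0]],[[0,0.9,0],[0,0,0]],[[0,0.9,0],[0,0,0]],[[0,0.8,0],[0,0,0]],[[0,0.5,0],[0,0,0]],[[0,0.3,0],[0,0,0]],[[0,0,0],[0,0,0]]]'; python3 w.py 0.564 0.034 0.171
```

```text
t: 6.85
eef_pos: [0.3869, 0.0379, 0.1373]
tool_rot: [0.461, 1.563, -0.469]
force: [0.5, 1.2, -4.5]
opening: 0.0291
t 6.85 pos [0.3869 0.0379 0.1373] yaw y 56.23 toolx [-0.0418  0.0076 -0.9991] F [ 0.5  1.2 -4.5] op 0.0291 q6 -0.96
units [ 5.9  -0.13  1.12] tilt units(down x toolx) [-0.063 -0.348 -0.   ]
```

```bash
python3 -m jog '[[[0.1,0.2,0.5],[-0.06,-0.34,0]],[[0.1,0.1,0.5],[0,0,0]],[[0,0,0.2],[0,0,0]],[[0,0,0],[0,0,0]]]'; python3 w.py 0.564 0.034 0.171
```

```text
t: 7.18
eef_pos: [0.3862, 0.0463, 0.1651]
tool_rot: [0.455, 1.537, -0.467]
force: [-0.0, -0.1, -4.6]
opening: 0.0291
t 7.1833 pos [0.3862 0.0463 0.1651] yaw y 56.38 toolx [-0.017  -0.0025 -0.9999] F [-0.  -0.1 -4.6] op 0.0291 q6 -0.93
units [ 5.93 -0.41  0.2 ] tilt units(down x toolx) [ 0.021 -0.142  0.   ]
```

```bash
python3 -m jog '[[[0.5,-0.03,0.15],[0.02,-0.15,0]],[[0.6,-0.03,0.1],[0,-0.03,0]],[[0.6,-0.03,0.1],[0,-0.03,0]],[[0.5,-0.03,0.1],[0,-0.03,0]],[[0.5,-0.03,0.05],[0,-0.03,0]],[[0.2,-0.03,0],[0,-0.03,0]],[[0,0,0],[0,0,0]]]'; python3 w.py 0.564 0.034 0.171
```

```text
t: 7.77
eef_pos: [0.4772, 0.0355, 0.1733]
tool_rot: [0.464, 1.505, -0.46]
force: [-0.2, -0.0, -5.0]
opening: 0.0293
t 7.7667 pos [0.4772 0.0355 0.1733] yaw y 56.13 toolx [ 0.0156 -0.0019 -0.9999] F [-0.2 -0.  -5. ] op 0.0293 q6 -0.95
units [ 2.89 -0.05 -0.08] tilt units(down x toolx) [0.016 0.13  0.   ]
```

```bash
python3 -m jog '[[[0.4,0.05,-0.02],[0.02,0.13,0]],[[0.5,0,0],[0,0,0]],[[0.5,0,0],[0,0,0]],[[0.4,0,0],[0,0,0]],[[0.2,0,0],[0,0,0]],[[0,0,0],[0,0,0]]]'; python3 w.py 0.564 0.034 0.171
```

```text
t: 8.27
eef_pos: [0.535, 0.0345, 0.1672]
tool_rot: [0.464, 1.531, -0.469]
force: [-1.1, -0.4, -4.7]
opening: 0.0292
t 8.2667 pos [0.535  0.0345 0.1672] yaw y 55.96 toolx [-0.0112  0.     -0.9999] F [-1.1 -0.4 -4.7] op 0.0292 q6 -0.96
units [ 0.97 -0.02  0.13] tilt units(down x toolx) [-0.    -0.093 -0.   ]
```

```bash
python3 -m jog '[[[0.35,0,0.1],[0,-0.08,0]],[[0.35,0,0.03],[0,-0.02,0]],[[0.25,0,0.03],[0,0,0]],[[0,0,0],[0,0,0]]]'; python3 w.py 0.564 0.034 0.171
python3 - <<'E'
from h import *
L=[]
for c,u,v in(("top",248,170),("scene",248,225)):
    i=imaging.capture(c)[...,::-1]; cv2.imwrite(f"pics/view_{c}.png",i)
    L.append(cv2.resize(i[v-48:v+48,u-48:u+48],None,fx=4,fy=4,interpolation=cv2.INTER_CUBIC))
cv2.imwrite("pics/view.png",np.hstack(L))
E
```

```text
t: 8.6
eef_pos: [0.5639, 0.0343, 0.1716]
tool_rot: [0.465, 1.521, -0.466]
force: [0.2, 0.1, -3.5]
opening: 0.0289
t 8.6 pos [0.5639 0.0343 0.1716] yaw y 55.95 toolx [-5.e-04 -0.e+00 -1.e+00] F [ 0.2  0.1 -3.5] op 0.0289 q6 -0.96
units [ 0.   -0.01 -0.02] tilt units(down x toolx) [ 0.    -0.004  0.   ]
```

View pics/view.png

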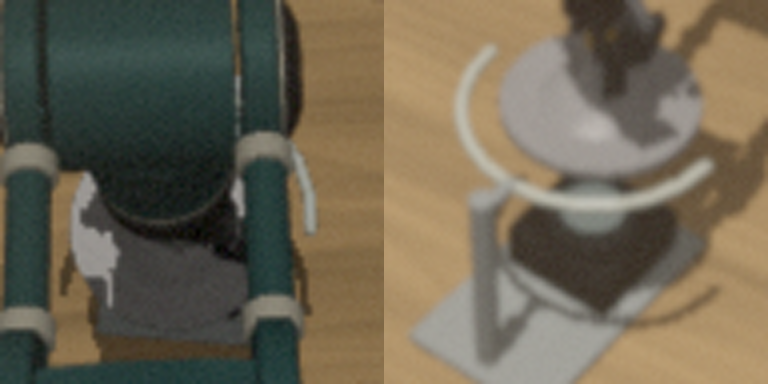

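In the scene crop the flange centre is at about (601,105), and the midpoint of the ring ends is (600,105). The base is concentric and level by kinematics (underside 146.7 mm). I'll hold it there with camera calls, because the arm keeps its target during them.

```bash
python3 - <<'E'
from bench import r, imaging
import numpy as np
for i in range(52):
    imaging.capture("top")
    if i%10==0 or i==51:
        s=r.sense(); print(round(s["t"],2),np.round(s["eef_pos"],4),np.round(s["tool_rot"],3),np.abs(s["qvel"]).max().round(4))
E
python3 w.py 0.564 0.034 0.171
```

```text
8.75 [0.5619 0.0344 0.1709] [ 0.465  1.523 -0.466] 0.012
9.25 [0.5619 0.0344 0.1709] [ 0.465  1.523 -0.466] 0.0032
9.75 [0.562  0.0343 0.1709] [ 0.465  1.523 -0.466] 0.0015
10.25 [0.562  0.0343 0.1709] [ 0.465  1.523 -0.466] 0.001
10.75 [0.562  0.0343 0.1709] [ 0.465  1.523 -0.466] 0.0015
11.25 [0.562  0.0344 0.1709] [ 0.465  1.523 -0.466] 0.0017
11.3 [0.562  0.0344 0.1709] [ 0.465  1.523 -0.466] 0.0019
t 11.3 pos [0.562  0.0344 0.1709] yaw y 55.95 toolx [-0.0028 -0.     -1.    ] F [-0.1 -0.1 -3.4] op 0.0288 q6 -0.96
units [ 0.07 -0.01  0.  ] tilt units(down x toolx) [ 0.    -0.024  0.   ]
```

```bash
python3 - <<'E'
from h import *
from scipy.optimize import least_squares
e=back("scene",[(226.1,188.6),(281.1,217.4)],.15)[:,:2]; print("ends",e.round(4).tolist(),"mid",e.mean(0).round(4),np.hypot(*(e[1]-e[0])).round(3))
# flange outline in scene crop: left, bottom-left, bottom, bottom-right, right, (in 4x crop px)
q=np.array([(500,105),(512,130),(530,150),(560,168),(600,176),(640,170),(675,153),(696,125),(703,100),(520,62),(545,43)],float)
uv=np.c_[(q[:,0]-384)/4+200,q[:,1]/4+177]-.4
for z in(.150,):
    p=back("scene",uv,z)[:,:2]
    f=least_squares(lambda c:np.hypot(*(p-c[:2]).T)-c[2],[.56,.034,.065]); print("flange",f.x.round(4),f.fun.round(4))
E
```

```text
ends [[0.5544, -0.0518], [0.571, 0.1206]] mid [0.5627 0.0344] 0.173
flange [0.5584 0.0358 0.0642] [ 0.0007 -0.0016 -0.0012  0.0007  0.0016  0.0005 -0.0001 -0.0015  0.0002
 -0.0005  0.0011]
```

The base may sit about 4 mm short of the centre in x. I'll centre it better and hold again.

```bash
python3 -m jog '[[[0.16,-0.01,0.01],[0,-0.02,0]]]'; python3 - <<'E'
from bench import r, imaging
import numpy as np
for i in range(52):
    imaging.capture("top")
    if i in(2,5,20,51):
        s=r.sense(); print(round(s["t"],2),np.round(s["eef_pos"],4),np.round(s["tool_rot"],3),np.abs(s["qvel"]).max().round(4))
E
python3 w.py 0.40 0.05 0.171
```

```text
t: 11.38
eef_pos: [0.5662, 0.0341, 0.171]
tool_rot: [0.465, 1.522, -0.466]
force: [-0.3, 0.4, -3.8]
opening: 0.0294
11.53 [0.5673 0.034  0.1714] [ 0.466  1.52  -0.466] 0.0079
11.68 [0.5668 0.034  0.1712] [ 0.465  1.521 -0.466] 0.0023
12.43 [0.5668 0.034  0.1712] [ 0.465  1.521 -0.466] 0.001
13.98 [0.5668 0.0341 0.1712] [ 0.465  1.521 -0.466] 0.0018
t 13.9833 pos [0.5668 0.0341 0.1712] yaw y 55.95 toolx [-5.e-04 -1.e-04 -1.e+00] F [ 0.6 -0.1 -3.9] op 0.0291 q6 -0.96
units [-5.56  0.53 -0.01] tilt units(down x toolx) [ 0.    -0.004  0.   ]
```

```bash
python3 -m jog '[[[-0.3,0.03,0],[0,0,0]],[[-0.6,0.06,0],[0,0,0]],[[-0.8,0.08,0],[0,0,0]],[[-0.8,0.08,0],[0,0,0]],[[-0.8,0.08,0],[0,0,0]],[[-0.6,0.08,0],[0,0,0]],[[-0.5,0.08,0],[0,0,0]],[[-0.3,0.1,0],[0,0,0]],[[0,0,0],[0,0,0]]]'; python3 w.py 0.41 0.32 0.10
```

```text
t: 14.73
eef_pos: [0.4153, 0.0523, 0.17]
tool_rot: [0.466, 1.522, -0.467]
force: [0.5, -0.0, -3.7]
opening: 0.029
t 14.7333 pos [0.4153 0.0523 0.17  ] yaw y 55.89 toolx [-2.4e-03  2.0e-04 -1.0e+00] F [ 0.5 -0.  -3.7] op 0.029 q6 -0.91
units [-0.18  8.92 -2.33] tilt units(down x toolx) [-0.001 -0.02  -0.   ]
```

```bash
python3 -m jog '[[[0,0.4,0],[0,-0.02,0]],[[0,0.8,0],[0,0,0]],[[0,1,0],[0,0,0]],[[0,1,0],[0,0,0]],[[0,1,0],[0,0,0]],[[0,1,0],[0,0,0]],[[0,1,-0.1],[0,0,0]],[[0,1,-0.3],[0,0,0]],[[0,0.8,-0.4],[0,0,0]],[[0,0.5,-0.4],[0,0,0]],[[0,0.2,-0.2],[0,0,0]],[[0,0,0],[0,0,0]]]'; python3 w.py 0.412 0.3232 0.08
```

```text
t: 15.73
eef_pos: [0.4241, 0.3299, 0.1316]
tool_rot: [0.476, 1.502, -0.458]
force: [-0.5, -0.2, -4.5]
opening: 0.0288
t 15.7333 pos [0.4241 0.3299 0.1316] yaw y 55.77 toolx [ 0.0205  0.0061 -0.9998] F [-0.5 -0.2 -4.5] op 0.0288 q6 -0.35
units [-0.4  -0.22 -1.72] tilt units(down x toolx) [-0.051  0.171  0.   ]
```

```bash
python3 -m jog '[[[-0.3,-0.15,-0.4],[-0.05,0.17,0]],[[-0.15,-0.07,-0.6],[0,0,0]],[[0,0,-0.5],[0,0,0]],[[0,0,-0.2],[0,0,0]],[[0,0,0],[0,0,0]]]'; python3 w.py 0.411 0.3232 0.06
python3 - <<'E'
from h import *
L=[]
for c,u,v,w in(("top",145,215,48),("scene",345,250,48)):
    i=imaging.capture(c)[...,::-1]; cv2.imwrite(f"pics/hold_{c}.png",i)
    L.append(cv2.resize(i[v-56:v+56,u-w:u+w],None,fx=4,fy=4,interpolation=cv2.INTER_CUBIC))
cv2.imwrite("pics/hold.png",np.hstack(L))
E
```

```text
t: 16.15
eef_pos: [0.4104, 0.3191, 0.0788]
tool_rot: [0.467, 1.521, -0.472]
force: [0.0, -0.3, -3.5]
opening: 0.0293
t 16.15 pos [0.4104 0.3191 0.0788] yaw y 55.66 toolx [-0.0028 -0.0026 -1.    ] F [ 0.  -0.3 -3.5] op 0.0293 q6 -0.36
units [ 0.02  0.14 -0.63] tilt units(down x toolx) [ 0.022 -0.024  0.   ]
```

View pics/hold.png

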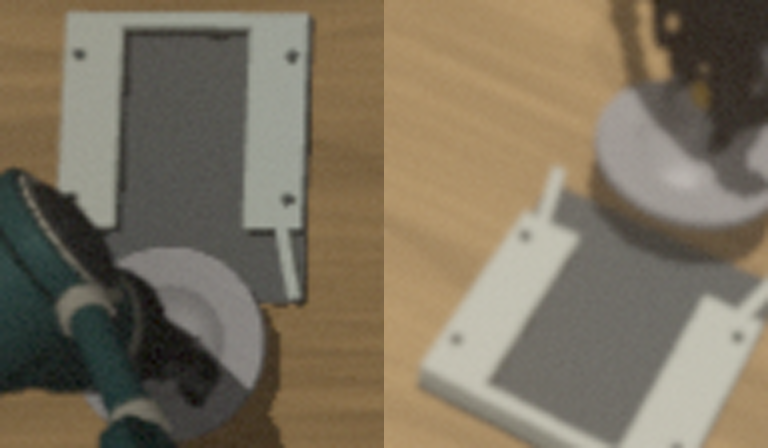

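```bash
python3 - <<'E'
from h import *
from scipy.optimize import least_squares
i=cv2.imread("pics/hold_top.png"); 
q=np.array([(150,249),(170,247),(200,253),(230,268),(250,290),(262,320),(264,345),(256,378),(240,402)],float)
p=back("top",q/4+[97,159]-.4,.060)[:,:2]
f=least_squares(lambda c:np.hypot(*(p-c).T)-.065,[.41,.32]); print("top",f.x.round(4),f.fun.round(4))
q=np.array([(597,140),(600,165),(615,190),(640,212),(670,224),(700,228),(730,222),(612,105)],float)
p=back("scene",np.c_[(q[:,0]-384)/4+297,q[:,1]/4+194]-.4,.057)[:,:2]
f=least_squares(lambda c:np.hypot(*(p-c).T)-.065,[.41,.32]); print("scene",f.x.round(4),f.fun.round(4))
# holder from scene lip corners
X=np.array([(-.05,.045,.024),(-.05,-.045,.024),(.09,-.045,.024)]);
q=np.array([(703,297),(578,238),(490,383)],float)
print(back("scene",np.c_[(q[:,0]-384)/4+297,q[:,1]/4+194]-.4,.024).round(4)[:,:2].tolist())
x,y,t=.537,.3193,-.0309;c,s=np.cos(t),np.sin(t)
print([(round(x+c*a-s*b,4),round(y+s*a+c*b,4)) for a,b,_ in X])
E
```

```text
top [0.4068 0.3218] [-0.0006 -0.0005 -0.001   0.0003  0.0008  0.0007  0.0005 -0.0004 -0.0018]
scene [0.408 0.321] [-0.002  -0.0007  0.0005  0.0022  0.0013 -0.0002 -0.0039 -0.0008]
[[0.4913, 0.3666], [0.4877, 0.2775], [0.6237, 0.2751]]
[(np.float64(0.4884), np.float64(0.3658)), (np.float64(0.4856), np.float64(0.2759)), (np.float64(0.6256), np.float64(0.2715))]
```

```bash
python3 -m jog '[[[0,0.09,-0.4],[0.02,-0.02,0]],[[0,0,-0.5],[0,0,0]],[[0,0,-0.4],[0,0,0]],[[0,0,-0.1],[0,0,0]],[[0,0,0],[0,0,0]]]'; python3 w.py 0.411 0.3218 0.034
```

```text
t: 16.67
eef_pos: [0.4166, 0.3241, 0.0431]
tool_rot: [0.48, 1.511, -0.463]
force: [-0.2, -0.8, -4.9]
opening: 0.0295
t 16.6667 pos [0.4166 0.3241 0.0431] yaw y 55.5 toolx [ 0.0109  0.0078 -0.9999] F [-0.2 -0.8 -4.9] op 0.0295 q6 -0.35
units [-0.19 -0.08 -0.3 ] tilt units(down x toolx) [-0.065  0.091  0.   ]
```

```bash
python3 -m jog '[[[-0.15,-0.08,-0.27],[-0.065,0.09,0]],[[0,0,-0.05],[0,0,0]],[[0,0,0],[0,0,0]]]'; python3 w.py 0.411 0.3218 0.033
```

```text
t: 16.92
eef_pos: [0.413, 0.3222, 0.0346]
tool_rot: [0.473, 1.518, -0.471]
force: [0.8, -0.1, -4.4]
opening: 0.0293
t 16.9167 pos [0.413  0.3222 0.0346] yaw y 55.48 toolx [ 1.3e-03  8.0e-04 -1.0e+00] F [ 0.8 -0.1 -4.4] op 0.0293 q6 -0.35
units [-0.07 -0.01 -0.05] tilt units(down x toolx) [-0.007  0.011  0.   ]
```

```bash
python3 -m jog '[[[0.2,-0.01,-0.07],[0,0.01,0]],[[0.3,-0.01,0],[0,0,0]],[[0.2,-0.01,0],[0,0,0]],[[0,0,0],[0,0,0]]]'; python3 w.py 0.45 0.3206 0.0325
```

```text
t: 17.25
eef_pos: [0.4369, 0.3219, 0.0333]
tool_rot: [0.473, 1.518, -0.469]
force: [0.1, 0.2, -3.3]
opening: 0.029
t 17.25 pos [0.4369 0.3219 0.0333] yaw y 55.55 toolx [ 0.0021  0.0019 -1.    ] F [ 0.1  0.2 -3.3] op 0.029 q6 -0.38
units [ 0.44 -0.04 -0.03] tilt units(down x toolx) [-0.016  0.017  0.   ]
```

```bash
python3 -m jog '[[[0.2,-0.03,-0.06],[-0.016,0.017,0]],[[0.3,-0.02,0],[0,0,0]],[[0.3,-0.02,0],[0,0,0]],[[0.1,0,0],[0,0,0]]]'; python3 w.py 0.48 0.3196 0.0325
```

```text
t: 17.58
eef_pos: [0.4674, 0.3197, 0.0318]
tool_rot: [0.472, 1.518, -0.471]
force: [-0.0, -0.5, -3.6]
opening: 0.0296
t 17.5833 pos [0.4674 0.3197 0.0318] yaw y 55.53 toolx [ 7.e-04  3.e-04 -1.e+00] F [-0.  -0.5 -3.6] op 0.0296 q6 -0.41
units [ 0.42 -0.    0.02] tilt units(down x toolx) [-0.003  0.006  0.   ]
```

```bash
python3 -m jog '[[[0.2,-0.01,0],[0,0,0]],[[0.3,-0.01,0],[0,0,0]],[[0.2,-0.01,0],[0,0,0]],[[0.1,0,0],[0,0,0]]]'; python3 w.py 0.515 0.3186 0.032
```

```text
t: 17.92
eef_pos: [0.4944, 0.319, 0.0317]
tool_rot: [0.473, 1.519, -0.471]
force: [0.2, -0.0, -3.2]
opening: 0.0291
t 17.9167 pos [0.4944 0.319  0.0317] yaw y 55.46 toolx [ 3.0e-04  1.1e-03 -1.0e+00] F [ 0.2 -0.  -3.2] op 0.0291 q6 -0.44
units [ 0.69 -0.01  0.01] tilt units(down x toolx) [-0.009  0.003  0.   ]
```

```bash
python3 -m jog '[[[0.2,-0.01,0],[0,0,0]],[[0.3,-0.01,0],[0,0,0]],[[0.2,-0.01,0],[0,0,0]],[[0.1,0,0],[0,0,0]]]'; python3 w.py 0.56 0.317 0.032
```

```text
t: 18.25
eef_pos: [0.5209, 0.318, 0.0317]
tool_rot: [0.473, 1.519, -0.471]
force: [0.5, -0.3, -4.4]
opening: 0.029
t 18.25 pos [0.5209 0.318  0.0317] yaw y 55.48 toolx [ 1.e-04  8.e-04 -1.e+00] F [ 0.5 -0.3 -4.4] op 0.029 q6 -0.46
units [ 1.3  -0.03  0.01] tilt units(down x toolx) [-0.007  0.001  0.   ]
```

No contact so far. The rest I'll do in smaller steps, watching the force.

```bash
python3 -m jog '[[[0.2,-0.01,-0.02],[0,0,0]],[[0.3,-0.01,0],[0,0,0]],[[0.3,-0.01,0],[0,0,0]],[[0.2,-0.01,0],[0,0,0]]]'; python3 w.py 0.565 0.317 0.031;  python3 -m jog '[[[0.1,0,-0.02],[0,0,0]],[[0.1,0,0],[0,0,0]]]'; python3 w.py 0.565 0.317 0.031
```

```text
t: 18.58
eef_pos: [0.5532, 0.3168, 0.0315]
tool_rot: [0.472, 1.519, -0.471]
force: [-0.2, -1.3, -4.1]
opening: 0.0293
t 18.5833 pos [0.5532 0.3168 0.0315] yaw y 55.52 toolx [-4.e-04  7.e-04 -1.e+00] F [-0.2 -1.3 -4.1] op 0.0293 q6 -0.49
units [ 0.39  0.01 -0.02] tilt units(down x toolx) [-0.006 -0.003 -0.   ]
t: 18.75
eef_pos: [0.5612, 0.3166, 0.0312]
tool_rot: [0.473, 1.519, -0.471]
force: [-0.9, 0.1, -1.1]
opening: 0.029
t 18.75 pos [0.5612 0.3166 0.0312] yaw y 55.47 toolx [-0.e+00  8.e-04 -1.e+00] F [-0.9  0.1 -1.1] op 0.029 q6 -0.49
units [ 0.13  0.01 -0.01] tilt units(down x toolx) [-0.007 -0.    -0.   ]
```

```bash
python3 -m jog '[[[0.1,0,0],[0,0,0]],[[0.1,0,0],[0,0,0]]]'; python3 -m jog '[[[0.15,0,0],[0,0,0]],[[0.15,0,0],[0,0,0]]]'; python3 w.py 0.565 0.317 0.031
```

```text
t: 18.92
eef_pos: [0.5661, 0.3165, 0.0313]
tool_rot: [0.472, 1.523, -0.474]
force: [-14.3, 1.3, 10.9]
opening: 0.0292
t: 19.08
eef_pos: [0.5665, 0.3167, 0.0324]
tool_rot: [0.468, 1.54, -0.482]
force: [-15.6, -0.2, 10.0]
opening: 0.0288
t 19.0833 pos [0.5665 0.3167 0.0324] yaw y 55.37 toolx [-0.023  -0.0022 -0.9997] F [-15.6  -0.2  10. ] op 0.0288 q6 -0.51
units [-0.05  0.01 -0.05] tilt units(down x toolx) [ 0.018 -0.192  0.   ]
```

```bash
python3 -m jog '[[[0.03,0,-0.02],[0.01,-0.15,0]],[[0.03,0,-0.02],[0,-0.03,0]]]'; python3 w.py 0.566 0.317 0.031
python3 - <<'E'
from h import *
L=[]
for c,u,v,w in(("top",145,200,48),("scene",345,265,48)):
    i=imaging.capture(c)[...,::-1]; cv2.imwrite(f"pics/home_{c}.png",i)
    L.append(cv2.resize(i[v-56:v+56,u-w:u+w],None,fx=4,fy=4,interpolation=cv2.INTER_CUBIC))
cv2.imwrite("pics/home.png",np.hstack(L))
E
```

```text
t: 19.25
eef_pos: [0.5658, 0.3168, 0.0315]
tool_rot: [0.47, 1.524, -0.477]
force: [-5.0, -1.0, 2.9]
opening: 0.0295
t 19.25 pos [0.5658 0.3168 0.0315] yaw y 55.39 toolx [-0.0063 -0.002  -1.    ] F [-5.  -1.   2.9] op 0.0295 q6 -0.5
units [ 0.01  0.01 -0.02] tilt units(down x toolx) [ 0.017 -0.052  0.   ]
```

View pics/home.png

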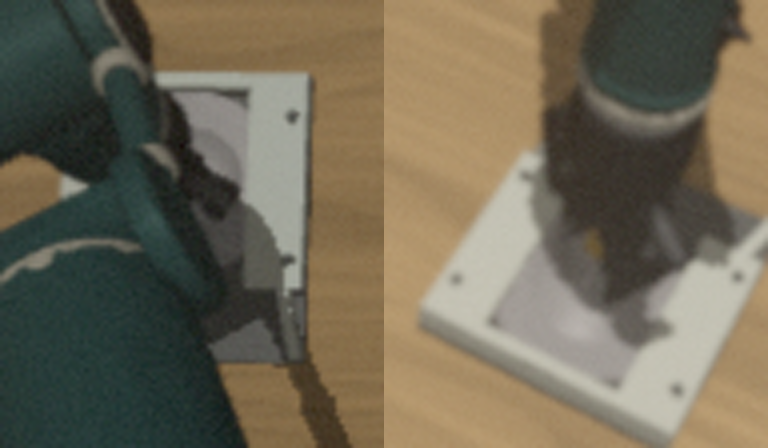

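The flange is under both lips and meets the back wall (the dark corners remain at top crop (245,92), scene (490,320) and (615,380)). I'll release it now.

```bash
python3 -m jog '[[[0,0,0],[0,0,0]],[[0,0,0],[0,0,0]],[[0,0,0],[0,0,0]],[[0,0,0],[0,0,0]],[[0,0,0],[0,0,0]]]' 0.15; python3 w.py 0.566 0.317 0.12
```

```text
t: 19.77
eef_pos: [0.5712, 0.3178, 0.0337]
tool_rot: [0.475, 1.516, -0.472]
force: [0.5, 0.4, 0.1]
opening: 0.0492
t 19.7667 pos [0.5712 0.3178 0.0337] yaw y 55.38 toolx [ 0.0026  0.0012 -1.    ] F [0.5 0.4 0.1] op 0.0492 q6 -0.5
units [-0.17 -0.03  2.88] tilt units(down x toolx) [-0.01   0.022  0.   ]
```

```bash
python3 -m jog '[[[-0.1,0,0.2],[0,0,0]],[[0,0,0.4],[0,0,0]],[[0.05,0,0.6],[0,0,0]],[[0.05,0,0.8],[0,0,0]],[[0,0,1],[0,0,0]],[[0,0,1],[0,0,0]],[[0,0,1],[0,0,0]],[[0,0,0.5],[0,0,0]],[[0,0,0],[0,0,0]]]'; python3 w.py 0.35 0.4 0.22
```

```text
t: 20.52
eef_pos: [0.5692, 0.3162, 0.2119]
tool_rot: [0.475, 1.515, -0.472]
force: [-0.1, 0.1, -0.2]
opening: 0.0485
t 20.5167 pos [0.5692 0.3162 0.2119] yaw y 55.36 toolx [ 0.0035  0.0011 -1.    ] F [-0.1  0.1 -0.2] op 0.0485 q6 -0.5
units [-7.31  2.79  0.27] tilt units(down x toolx) [-0.009  0.029  0.   ]
```

Clear and force-free. I'll back the arm out of the top camera's view for a final check.

```bash
python3 -m jog '[[[-0.6,0.3,0],[0,0,0]],[[-0.8,0.7,0],[0,0,0]],[[-0.8,0.9,0],[0,0,0]],[[-0.8,0.9,0],[0,0,0]],[[-0.8,0.9,0],[0,0,0]],[[-0.8,0.9,0],[0,0,0]],[[-0.8,0.9,0],[0,0,0]],[[-0.8,0.8,0],[0,0,0]],[[-0.5,0.5,0],[0,0,0]],[[0,0,0],[0,0,0]]]'
python3 - <<'E'
from h import *
L=[]
for c,u,v,w in(("top",145,199,44),("scene",350,270,52)):
    i=imaging.capture(c)[...,::-1]; cv2.imwrite(f"pics/end_{c}.png",i)
    L.append(cv2.resize(i[v-50:v+50,u-w:u+w],None,fx=4,fy=4,interpolation=cv2.INTER_CUBIC))
cv2.imwrite("pics/end.png",np.hstack(L))
for n,u,v in(("sq",350,165),("jar",298,100),("wr",210,113)):
    a=cv2.imread("pics/top0.png")[v-25:v+25,u-30:u+30].astype(int);b=cv2.imread("pics/end_top.png")[v-25:v+25,u-30:u+30].astype(int)
    print(n,np.abs(a-b).mean().round(1),np.abs(a-b).max())
E
python3 w.py
```

```text
t: 21.35
eef_pos: [0.3597, 0.5238, 0.2134]
tool_rot: [0.483, 1.509, -0.474]
force: [0.8, 0.6, -0.5]
opening: 0.0493
sq 1.8 13
jar 1.9 14
wr 1.9 11
t 21.45 pos [0.3621 0.5215 0.2133] yaw y 54.85 toolx [ 1.120e-02  7.000e-04 -9.999e-01] F [-0.3  0.6 -1. ] op 0.0491 q6 -0.02
```

View pics/end.png

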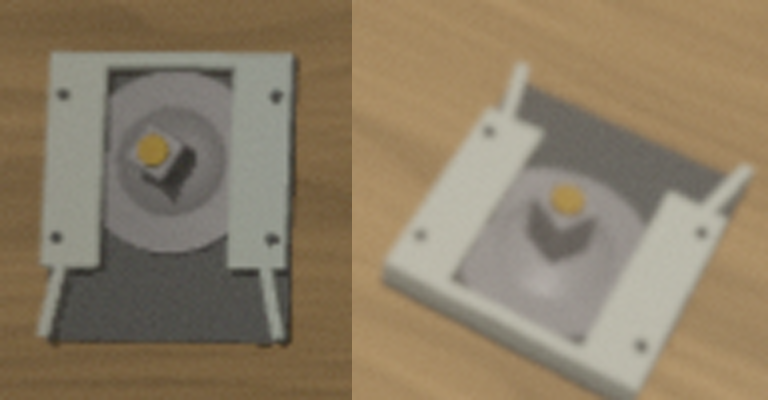

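```bash
python3 - <<'E'
from h import *
x,y,t=.537,.3193,-.0309;c,s=np.cos(t),np.sin(t)
def H(uv,z):
    p=back("top",np.array(uv)/4+[101,149]-.4,z)[:,:2]-[x,y]; return (p@np.array([[c,-s],[s,c]])).round(4).tolist()
print("flange front,back",H([(168,252.5),(171,71)],.013)); print("neck-ring cone l,r,t,b",H([(117,160),(226,160),(171,106),(170,215)],.009))
print("wall edge, lip ends",H([(171,68),(100,268),(230,268)],.024))
E
```

```text
flange front,back [[-0.0379, 0.0011], [0.0902, 0.0034]]
neck-ring cone l,r,t,b [[0.0275, 0.0405], [0.0275, -0.0366], [0.0659, 0.0036], [-0.0113, 0.0016]]
wall edge, lip ends [[0.0901, 0.0007], [-0.0499, 0.0453], [-0.0496, -0.0449]]
```

```bash
python3 -c "
from bench import workorder; print(workorder.finish_job())"
```

```text
the job is handed in; nothing more can be done
None
```

The polished round base was shown to the inspection camera and is now in the holder, and I've handed the job in. It took about 21.5 s of the 58 s allowed.

- **Viewing pose:** I held it still inside the half-ring twice, 2.5 s each. After the first hold the image fit put it about 4 mm short of centre in x, so I moved it 5 mm and held again. The second hold looked level and centred, going by the arm's readings. The underside was about 146 mm above the bench, and I saw no sign of touching the stand.
- **Holder:** It slid in under both lips without contact until the back wall, where the force reached about 16 N. I then let go and backed off. The last pictures put its front edge at −38 mm and its back edge at +90 mm on the holder's x axis (−40 and +90 would be exact). That is home within the error of the measurement.
- **Other objects:** The square base, jar and wrench show no change between the first and last top pictures. The arm ended clear of everything.

The two cameras disagreed by 1–4 mm on where the holder sits, but the base went in without side contact.

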